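# Change an interlocked gas manifold over to one outlet

### The arm

A 7-joint arm with a two-finger parallel gripper is mounted at the origin on a cart in front of the work surface, level with it; the furniture and walls round the work are solid. World frame = base frame: x ahead of the robot, y to its left, z up, the work surface at z = 0. Lengths are in m, angles in rad, forces in N, time in s.
With the tool pointing down it reaches from about 0.4 to 0.85 m from the base axis. Payload 4.5 kg.
Tool frame: the origin (TCP) lies midway between the tips of the shut fingers; the grasp point (between the pads) lies 19 mm behind it; z points along the fingers, y is the direction in which the jaws open and shut (so a half turn about z gives the same grasp; the last joint's range is limited). The gripper opens to 85 mm and grips with 20 to 120 N. Pads are 22 mm wide; open, the fingers measure 114 mm over their backs; the gripper's body (76 mm by 85 mm) begins 54 mm behind the grasp point. The pads swing forward as they close: fully open they stand 13 mm farther back than shut.
Start: joints at [1.268, 0.689, -0.195, 1.565, 0.157, 0.902, -0.215], TCP at [0.207, -0.59, 0.231] pointing down, gripper open.
Joint ranges: [-3.01, 3.01], [-0.46, 2.08], [-1.47, 1.51], [0.13, 2.56], [-1, 4.14], [0.04, 2.09], [-2.66, 2.66]. Speed limits (rad/s): [2.57, 2.57, 3.14, 3.14, 3.14, 3.14, 3.14].

### API

Orientations are given as a unit quaternion [w, x, y, z].
In Python, from rig import robot, imaging gives the robot as it stands. The module is installed in compiled form; this text tells all that it offers.
- The arm moves only by the tool drive_tool, never from a script. Its argument "deltas" is a list that holds one entry, the list of rows, each a list of 5 numbers: the shift along the tool's x, y, z in m, then the turn about the tool's z in rad, then the closure, from 0 (fully open) to 1 (shut). In form: [[[x, y, z, spin, claw], ...]]. A call has 1 to 8 rows; each row shifts and turns the pose as measured when the row begins, along the tool's axes as they then stand; what a row does not reach is not made up. A row lasts 1/8 s, in which the tool goes at most 62.5 mm and 10.7 degrees, less where a joint would pass 70% of its speed; a pose out of reach is approached as far as the arm can. A call is refused whole if a number of a shift passes 0.0625 or a number of a turn 0.188, either way. A call with a gripper value outside its range is refused whole. The fingers move at their own pace and stop on an object; the grip force is fixed at half the most. Time passes only in rows, so rows that do not move let the fingers close. It gives the time, the measured TCP pose, the force and the opening at its end, in the units of the state.
- robot.get_state(): the state, without advancing time (a new reading comes with each control period).
- imaging.read_camera(name): name is "side" or "top" or "wrist"; returns a dict with "image" (384x512x3 uint8, red, green, blue), "fx", "fy", "cx", "cy" (pixels), "world_to_cam" (4x4, takes a point from world to camera coordinates). Camera axes: x right, y up, looking along -z (the intrinsics and any distortion apply to the point x, -y, -z); pixel columns grow to the right and rows downward; lengths in m; the calibration is good to about 2 mm. A picture is of the moment at which its call begins. There is no depth.
- robot.finish_job(): hands the job in, once; it reports no verdict.
The state is a dict: "time": time; "joint_pos": joint angles; "joint_velocities": joint speeds; "tau": joint torques, N m; "position": TCP position; "tool_rot": TCP orientation; "wrist_force": force on the tool from outside, world axes, zero at the start; "moment": the same for the moment, N m; "finger_gap": opening from 0.0 (shut) to 1.0 (fully open).
Only numpy, scipy, OpenCV 4.12 (cv2) and the standard library are available. Lean on these libraries where they do the work, as an engineer would, in place of code of your own. Each camera call takes 0.05 s, during which the arm holds its last target.

### The job

The gas manifold on the bench is feeding both outlets; change it over so that it feeds only the outlet with the yellow cap. Turn the red isolator clockwise until it is snug on its soft seat, then swing the black selector round until its pointer is at the yellow outlet and it is snug against its soft stop, then turn the isolator fully open again and let go. The two handles are interlocked through the steel plates under them: go by feel, hold each handle lightly pressed on its stop for a moment, never force anything, and leave the glassware standing where it is.

Things in the scene. Friction and masses are not known exactly. Their poses are not given: they have to be found in the camera images.
- manifold: Gas changeover manifold, fixed to the bench: grey base about 132 x 274 x 14 mm, brass fittings. Origin on the bench surface; x to its rear (away from the robot), y to its left, z up. Isolator shaft at (0, 55) mm, selector shaft at (0, -50) mm. Rear outlet block at (86, -50) mm, right outlet block at (0, -138) mm, tops at 36 mm. Steel interlock plates under the handles: tops at 41 mm.
- isolator (a joint): Angle, rad: 0 = fully open (hard stop), grows clockwise from above; starts at 0 to 0.2. It meets its soft seat somewhere from 1.25 to 1.45, differently on every unit, out of sight; the seat then pushes back with 16 N m per rad of further turning (lug 40 mm from the axis). Snug is about 0.35 N m above the 0.1 N m shaft friction; 0.7 strains it. It stays where left, bar a little springback.
- isolator_grip (a point): Grip point of the red isolator handle, on its vertical shaft axis, 75 mm above the bench. Upright bar 62 mm long, 14 mm thick, from 51 to 91 mm above the bench. The point's x axis runs along the bar, so fingers close along its y; it turns with the handle. The bar lies along the manifold's y when open.
- selector (a joint): Selector angle, rad: 0 = middle (pointer between the outlets, both fed; starts here), grows counter-clockwise from above. +0.785 points to the rear outlet, -0.785 to the right one; there a soft stop pushes back with 16 N m per rad of further turning (lug 45 mm from the axis). Snug is about 0.35 N m above the 0.1 N m shaft friction; 0.7 strains it. It stays where left, bar a little springback.
- selector_grip (a point): Grip point of the black selector handle, on its vertical shaft axis, 75 mm above the bench. Upright bar 14 mm thick, from 51 to 91 mm above the bench, reaching 37 mm forward and 25 mm back of the axis. The point's x axis runs along the bar to the pointer end (white line), so fingers close along its y; it turns with the handle.
- isolator_rotor: Isolator rotor: red handle and steel plate 100 mm across; origin on its axis at bench height. The plate's rim sits in a hollow of the selector's plate and locks the selector; only with the isolator shut (beyond about 1.23 rad) does a cut-away in its plate face the selector and let it turn.
- selector_rotor: Selector rotor: black handle and steel plate 124 mm across with three hollows, for right, middle and rear; origin on its axis at bench height. The isolator can be opened only while the selector is home in one of the three (0.04 rad of play either way); in between, the plates block each other.
- cap_yellow: Yellow index cap, 23 mm across, 6 mm thick, on top of one of the two outlet blocks (which one varies); origin at its underside, 36 mm above the bench. It marks the outlet to be fed.
- cap_blue: Blue index cap, like the yellow one, on the other outlet block.
- flask: Conical glass flask, 61 mm across, 99 mm high, loose, left of the manifold; origin at its underside.
- beaker: Small glass beaker, 60 mm across, 68 mm high, loose, left of the manifold; origin at its underside.
- dropper: Amber dropping bottle, 39 mm across, 120 mm high, loose, left of the manifold; origin at its underside.

How it is judged:
By the outcome, as a careful person would: the job done as asked, in the order asked, and still so for the second after the job is handed in, with the robot touching nothing.
It also fails if it takes over 61 s, if anything falls off the work surface, if the arm or the gripper's body presses on something with over 40 N, if the wrist force passes 120 N, or if a joint passes its speed limit or range.

## Working session

There is one attempt and no reset: what is moved stays moved. The work goes in short steps, Python scripts to look and compute and a tool call to move; the robot and the scene stay as the last step left them, time stands still between calls to the robot, and variables do not carry over. Pictures are saved under pics/ and viewed, and the job is handed in when it is done.

Besides the shell and the picture viewer there is one more tool, called as name([rows], argument=value, ...), one row to a line, values as JSON. drive_tool: Moves the arm, as the interface text tells. Its arguments: {"type":"object","properties":{"deltas":{"type":"array"}},"required":["deltas"]}

```bash
mkdir -p pics; python3 - <<'E'
from rig import robot, imaging
import cv2, numpy as np
s=robot.get_state()
for k,v in s.items(): print(k,np.round(v,3))
for n in ["side","top","wrist"]:
    c=imaging.read_camera(n)
    cv2.imwrite(f"pics/{n}0.png",c["image"][:,:,::-1])
    np.savez(f"{n}0.npz",**c)
    print(n,c["fx"],c["fy"],c["cx"],c["cy"],[k for k in c]); print(np.round(c["world_to_cam"],3))
E
```

```text
time 0.0
joint_pos [ 1.268  0.69  -0.195  1.566  0.157  0.902 -0.215]
joint_velocities [-0.001 -0.    -0.001  0.001  0.001 -0.003  0.001]
tau [ 0.0000e+00 -5.3962e+01 -1.2670e+00 -1.5854e+01  9.0000e-03  9.0000e-03
 -0.0000e+00]
position [ 0.206 -0.589  0.23 ]
tool_rot [-0.001  0.986  0.168 -0.   ]
wrist_force [ 0.243 -0.124  0.023]
moment [ 0.027  0.005 -0.051]
finger_gap 1.002
side 398.9992135060563 398.9992135060563 257.03075237506124 192.20549728615887 ['image', 'fx', 'fy', 'cx', 'cy', 'world_to_cam']
[[ 9.940e-01 -1.070e-01  1.800e-02 -5.830e-01]
 [ 4.900e-02  5.900e-01  8.060e-01  1.000e-03]
 [-9.700e-02 -8.010e-01  5.910e-01 -1.164e+00]
 [ 0.000e+00  0.000e+00  0.000e+00  1.000e+00]]
top 350.89722194651034 350.89722194651034 255.3808079536294 196.92040405988547 ['image', 'fx', 'fy', 'cx', 'cy', 'world_to_cam']
[[ 0.028 -1.    -0.007 -0.162]
 [ 0.989  0.026  0.145 -0.567]
 [-0.145 -0.011  0.989 -0.951]
 [ 0.     0.     0.     1.   ]]
wrist 296.8292660869839 296.8292660869839 256.264887329086 190.59051724182478 ['image', 'fx', 'fy', 'cx', 'cy', 'world_to_cam']
[[ 0.331 -0.944 -0.002 -0.624]
 [ 0.893  0.314 -0.323  0.044]
 [ 0.305  0.105  0.946 -0.381]
 [ 0.     0.     0.     1.   ]]
```

View pics/top0.png

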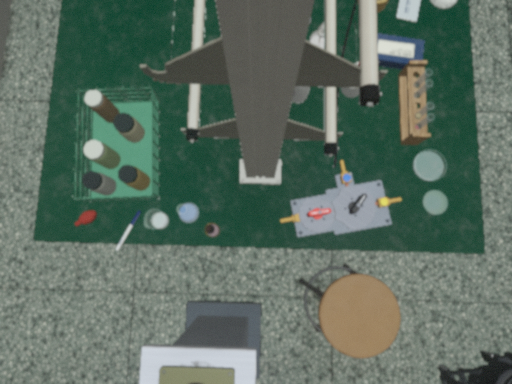

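View pics/side0.png

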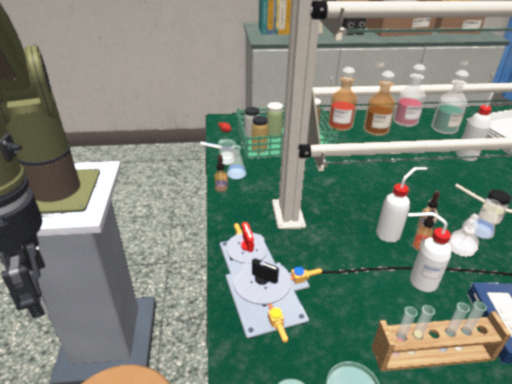

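View pics/wrist0.png

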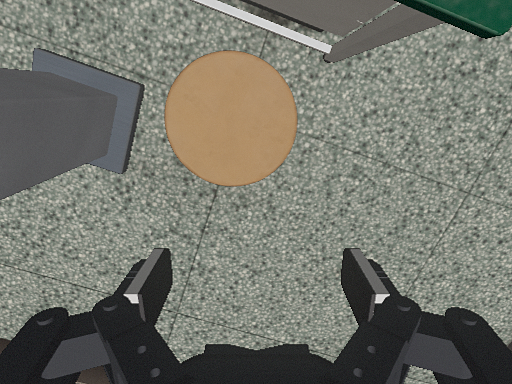

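```bash
cat > h.py <<'E'
import numpy as np, cv2
def load(n): return dict(np.load(n))
def ray(c,u,v):
    d=np.array([(u-c["cx"])/c["fx"],-(v-c["cy"])/c["fy"],-1.0])
    R=c["world_to_cam"][:3,:3];t=c["world_to_cam"][:3,3]
    return -R.T@t, R.T@d
def onplane(c,u,v,z):
    o,d=ray(c,u,v); return o+d*(z-o[2])/d[2]
def proj(c,p):
    q=c["world_to_cam"][:3,:3]@np.asarray(p)+c["world_to_cam"][:3,3]
    return c["cx"]+c["fx"]*q[0]/-q[2], c["cy"]-c["fy"]*q[1]/-q[2]
def tri(c1,p1,c2,p2):
    o1,d1=ray(c1,*p1);o2,d2=ray(c2,*p2)
    A=np.stack([d1,-d2],1);s=np.linalg.lstsq(A,o2-o1,rcond=None)[0]
    a=o1+d1*s[0];b=o2+d2*s[1]; return (a+b)/2,np.linalg.norm(a-b)
E
python3 - <<'E'
from h import *
t=load("top0.npz")["image"][:,:,::-1];s=load("side0.npz")["image"][:,:,::-1]
cv2.imwrite("pics/topc.png",cv2.resize(t[140:260,270:420],None,fx=5,fy=5,interpolation=cv2.INTER_CUBIC))
cv2.imwrite("pics/sidec.png",cv2.resize(s[210:350,205:345],None,fx=4,fy=4,interpolation=cv2.INTER_CUBIC))
E
```

```text
(no output)
```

View pics/topc.png

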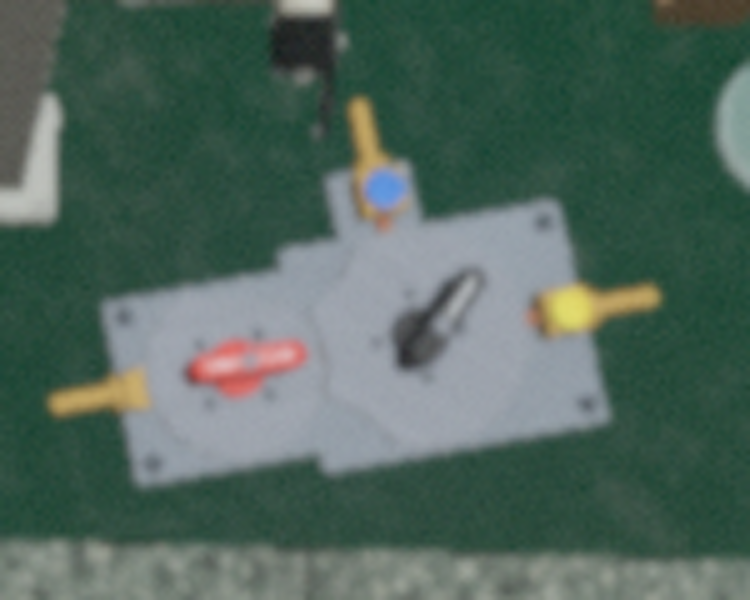

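View pics/sidec.png

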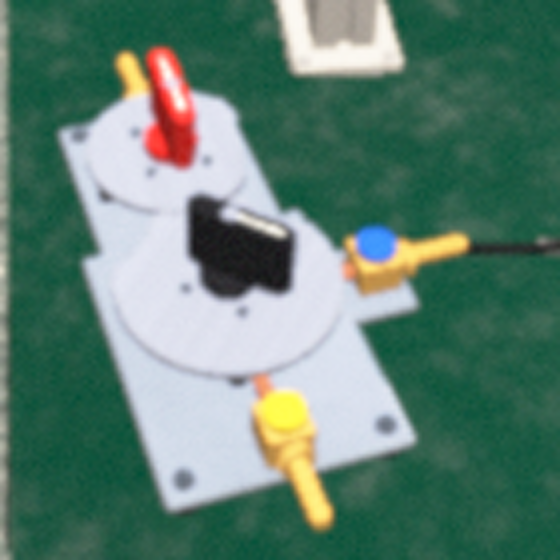

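```bash
python3 - <<'E'
from h import *
C={n:load(n+"0.npz") for n in("top","side")}
P={}
for n,c in C.items():
    hsv=cv2.cvtColor(c["image"],cv2.COLOR_RGB2HSV)
    roi=np.zeros(hsv.shape[:2],bool)
    if n=="top": roi[160:250,285:410]=1
    else: roi[215:345,220:325]=1
    m={"yellow":cv2.inRange(hsv,(25,150,150),(32,255,255)),"blue":cv2.inRange(hsv,(100,120,120),(125,255,255)),
       "red":cv2.inRange(hsv,(0,120,90),(6,255,255))|cv2.inRange(hsv,(172,120,90),(180,255,255)),"black":cv2.inRange(hsv,(0,0,0),(180,255,70))}
    for k,mm in m.items():
        mm=mm*roi.astype(np.uint8)
        nl,l,st,ce=cv2.connectedComponentsWithStats(mm)
        i=1+np.argmax(st[1:,4]); print(n,k,st[i],ce[i].round(2)); P[n,k]=ce[i]
for k in("yellow","blue"):
    for n in C: print(k,n,onplane(C[n],*P[n,k],0.042).round(4))
    print(k,tri(C["top"],P["top",k],C["side"],P["side",k]))
y=np.mean([onplane(C[n],*P[n,"yellow"],0.042) for n in C],0)[:2]
b=np.mean([onplane(C[n],*P[n,"blue"],0.042) for n in C],0)[:2]
print("dist",np.linalg.norm(y-b),"expect",np.hypot(86,88))
v=y-b; ang=np.arctan2(v[1],v[0])-np.arctan2(-88,-86)
ang=(ang+np.pi)%(2*np.pi)-np.pi
R=np.array([[np.cos(ang),-np.sin(ang)],[np.sin(ang),np.cos(ang)]])
mid=(y+b)/2; O=mid-R@np.array([.043,-.094])
print("manifold",O,ang)
for nm,q in dict(iso=(0,.055),sel=(0,-.05)).items():
    w=O+R@np.array(q); print(nm,w.round(4),[np.round(proj(C[n],[*w,.091]),1) for n in C],np.hypot(*w))
for q in((.066,.1),(.066,-.137),(-.066,-.137)): 
    w=O+R@np.array(q); print(q,[np.round(proj(C[n],[*w,.014]),1) for n in C])
E
```

```text
Traceback (most recent call last):
ValueError: attempt to get argmax of an empty sequence
```

```bash
cat > m0.py <<'E'
from h import *
C={n:load(n+"0.npz") for n in("top","side")}
P={}
for n,c in C.items():
    hsv=cv2.cvtColor(c["image"],cv2.COLOR_RGB2HSV)
    roi=np.zeros(hsv.shape[:2],bool)
    if n=="top": roi[160:250,285:410]=1; print(hsv[202,384],hsv[203,398],hsv[177,347])
    else: roi[215:345,220:325]=1; print(hsv[313,276],hsv[330,283],hsv[271,299])
    m={"yellow":cv2.inRange(hsv,(25,150,150),(34,255,255)),"blue":cv2.inRange(hsv,(100,120,120),(125,255,255)),
       "red":cv2.inRange(hsv,(0,120,90),(6,255,255))|cv2.inRange(hsv,(172,120,90),(180,255,255)),"black":cv2.inRange(hsv,(0,0,0),(180,255,70))}
    for k,mm in m.items():
        mm=mm*roi.astype(np.uint8)
        nl,l,st,ce=cv2.connectedComponentsWithStats(mm)
        if nl<2: print(n,k,"none"); continue
        i=1+np.argmax(st[1:,4]); print(n,k,st[i],ce[i].round(2)); P[n,k]=ce[i]
for k in("yellow","blue"):
    for n in C: print(k,n,onplane(C[n],*P[n,k],0.042).round(4))
    print(k,tri(C["top"],P["top",k],C["side"],P["side",k]))
y=np.mean([onplane(C[n],*P[n,"yellow"],0.042) for n in C],0)[:2]
b=np.mean([onplane(C[n],*P[n,"blue"],0.042) for n in C],0)[:2]
print("dist",np.linalg.norm(y-b),"expect",np.hypot(86,88))
v=y-b; ang=np.arctan2(v[1],v[0])-np.arctan2(-88,-86)
ang=(ang+np.pi)%(2*np.pi)-np.pi
R=np.array([[np.cos(ang),-np.sin(ang)],[np.sin(ang),np.cos(ang)]])
mid=(y+b)/2; O=mid-R@np.array([.043,-.094])
print("manifold",O,ang)
for nm,q in dict(iso=(0,.055),sel=(0,-.05)).items():
    w=O+R@np.array(q); print(nm,w.round(4),[np.round(proj(C[n],[*w,.091]),1) for n in C],np.hypot(*w))
for q in((.066,.1),(.066,-.137),(-.066,-.137)): 
    w=O+R@np.array(q); print(q,[np.round(proj(C[n],[*w,.014]),1) for n in C])
E
python3 m0.py
```

```text
[ 28 128 225] [ 73 101  78] [107 145 220]
top yellow none
top blue [344 175   6   5  23] [346.61 177.22]
top red [313 215   9   3  21] [317.   215.81]
top black [350 203   6  10  26] [352.04 207.88]
[ 30 178 255] [ 24 140 249] [106 192 253]
side yellow [270 309  11   9  79] [275.28 312.81]
side blue [294 266  10   9  67] [298.55 269.87]
side red [241 222  13  30 207] [246.77 238.88]
side black [253 260  25  24 377] [263.59 272.87]Traceback (most recent call last):
  File "m0.py", line 17, in <module>
    for n in C: print(k,n,onplane(C[n],*P[n,k],0.042).round(4))
                                        ~^^^^^
KeyError: ('top', 'yellow')
```

```bash
sed -i 's/(25,150,150),(34/(26,115,150),(34/; s/(100,120,120)/(100,90,110)/' m0.py; python3 m0.py
```

```text
[ 28 128 225] [ 73 101  78] [107 145 220]
top yellow [380 198   8   8  50] [383.5 201.5]
top blue [344 175   7   6  35] [346.8  177.46]
top red [313 215   9   3  21] [317.   215.81]
top black [350 203   6  10  26] [352.04 207.88]
[ 30 178 255] [ 24 140 249] [106 192 253]
side yellow [270 308  12   9  83] [275.45 312.19]
side blue [294 266  10   9  72] [298.6  269.99]
side red [241 222  13  30 207] [246.77 238.88]
side black [253 260  25  24 377] [263.59 272.87]
yellow top [ 0.5678 -0.5062  0.042 ]
yellow side [ 0.5683 -0.5073  0.042 ]
yellow (array([ 0.56823589, -0.50658534,  0.04095992]), np.float64(0.0004971536685685334))
blue top [ 0.634 -0.404  0.042]
blue side [ 0.6353 -0.4016  0.042 ]
blue (array([ 0.63413325, -0.40354935,  0.04410666]), np.float64(0.0011252265916377364))
dist 0.12344444649176924 expect 123.0447073221762
manifold [ 0.54015419 -0.3714759 ] 0.20458090020017394
iso [ 0.529  -0.3176] [array([319.2, 211.7]), array([247.3, 230.7])] 0.6170127424735132
sel [ 0.5503 -0.4204] [array([357.9, 204.7]), array([261.9, 263.2])] 0.6925369468514204
(0.066, 0.1) [array([294.9, 194.9]), array([267.2, 237.1])]
(0.066, -0.137) [array([374.7, 180.6]), array([304.6, 312.2])]
(-0.066, -0.137) [array([385.1, 225.2]), array([243.2, 328.5])]
```

```bash
python3 - <<'E'
from h import *
t=load("top0.npz");s=load("side0.npz")
print("base",proj(t,[0,0,0]),proj(s,[0,0,0]))
print("tcp",proj(t,[.207,-.59,.231]),proj(s,[.207,-.59,.231]))
print("low end",tri(t,(331,148),s,(305,150)))
print("upper end",tri(t,(370,95),s,(319,10)))
print("post base", onplane(t,262,175,0),onplane(s,290,215,0))
print("bench edge",onplane(t,60,242,0),onplane(t,470,247,0))
E
```

```text
base (np.float64(195.78732319798303), np.float64(406.2448890704078)) (np.float64(57.09756331528621), np.float64(192.0127611905674))
tcp (np.float64(458.8168958647562), np.float64(359.10729757812385)) (np.float64(41.71444568679041), np.float64(296.9368723654223))
low end (array([ 0.64568907, -0.30813112,  0.2915256 ]), np.float64(0.0011814445484246718))
upper end (array([ 0.64521652, -0.30857002,  0.55497294]), np.float64(0.0006969044585783216))
post base [ 0.64368838 -0.16340836  0.        ] [ 0.66088618 -0.16194042  0.        ]
bench edge [0.43021741 0.41733794 0.        ] [ 0.44857507 -0.76534885  0.        ]
```

```bash
cat > plan.py <<'E'
import sys,numpy as np
from rig import robot
from scipy.spatial.transform import Rotation as Ro
def st():
    s=robot.get_state(); q=s["tool_rot"]; R=Ro.from_quat([q[1],q[2],q[3],q[0]]).as_matrix()
    return s,np.array(s["position"]),R
def show():
    s,p,R=st(); yaw=np.arctan2(R[1,0],R[0,0])
    print("t %.2f p"%s["time"],p.round(4),"yaw %.4f"%yaw,"tilt",R[:2,2].round(4),"F",np.round(s["wrist_force"],2),"M",np.round(s["moment"],3),"gap %.3f"%s["finger_gap"],"j7 %.2f"%s["joint_pos"][6])
    return s,p,R,yaw
def plan(tx,ty,tz,tyaw,n,claw):
    s,p,R,yaw=show(); d=(np.array([tx,ty,tz])-p)/n; dy=(tyaw-yaw+np.pi)%(2*np.pi)-np.pi; print("dyaw",dy,"per row",np.linalg.norm(d))
    for i in range(n):
        a=yaw+dy*i/n; Rz=np.array([[np.cos(a),np.sin(a),0],[np.sin(a),-np.cos(a),0],[0,0,-1.]])
        print([*(Rz.T@d).round(4),round(-dy/n,3),claw])
if __name__=="__main__":
    a=[float(x) for x in sys.argv[1:]]
    if a: plan(*a[:4],int(a[4]),a[5])
    else: show()
E
python3 plan.py 0.529 -0.318 0.22 1.776 8 0
```

```text
t 0.15 p [ 0.2063 -0.5894  0.2307] yaw 0.3368 tilt [-0.0006  0.0013] F [-0.58  0.21  0.28] M [-0.062 -0.037  0.022] gap 1.001 j7 -0.22
dyaw 1.4391583973621662 per row 0.05272313584828062
[np.float64(0.0493), np.float64(-0.0187), np.float64(0.0013), np.float64(-0.18), 0.0]
[np.float64(0.0518), np.float64(-0.0096), np.float64(0.0013), np.float64(-0.18), 0.0]
[np.float64(0.0527), np.float64(-0.0001), np.float64(0.0013), np.float64(-0.18), 0.0]
[np.float64(0.0519), np.float64(0.0093), np.float64(0.0013), np.float64(-0.18), 0.0]
[np.float64(0.0494), np.float64(0.0184), np.float64(0.0013), np.float64(-0.18), 0.0]
[np.float64(0.0453), np.float64(0.027), np.float64(0.0013), np.float64(-0.18), 0.0]
[np.float64(0.0397), np.float64(0.0346), np.float64(0.0013), np.float64(-0.18), 0.0]
[np.float64(0.0329), np.float64(0.0412), np.float64(0.0013), np.float64(-0.18), 0.0]
```

drive_tool([
  [[0.049,-0.019,0.001,-0.18,0],[0.052,-0.01,0.001,-0.18,0],[0.053,0,0.001,-0.18,0],[0.052,0.009,0.001,-0.18,0],[0.049,0.018,0.001,-0.18,0],[0.045,0.027,0.001,-0.18,0],[0.04,0.035,0.001,-0.18,0],[0.033,0.041,0.001,-0.18,0]],
])

```text
time: 1.15
position: [0.527, -0.3094, 0.2188]
tool_rot: [-0.002, 0.617, 0.787, -0.003]
wrist_force: [0.3, -0.4, -0.2]
finger_gap: 0.998
```

```bash
python3 plan.py 0.529 -0.318 0.20 1.776 2 0; python3 - <<'E'
from rig import imaging
import cv2,numpy as np
c=imaging.read_camera("wrist"); np.savez("wrist1.npz",**c); cv2.imwrite("pics/wrist1.png",c["image"][:,:,::-1])
E
```

```text
t 1.15 p [ 0.527  -0.3094  0.2188] yaw 1.8106 tilt [-0.0065 -0.0013] F [ 0.27 -0.4  -0.24] M [ 0.033 -0.045 -0.039] gap 0.998 j7 0.28
dyaw -0.034592941981512304 per row 0.01038012839492633
[np.float64(-0.0044), np.float64(-0.0), np.float64(0.0094), np.float64(0.017), 0.0]
[np.float64(-0.0044), np.float64(0.0), np.float64(0.0094), np.float64(0.017), 0.0]
```

View pics/wrist1.png

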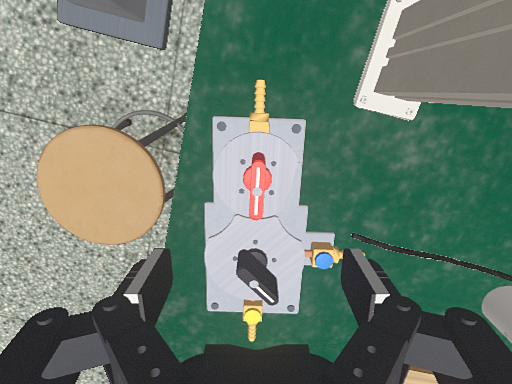

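drive_tool([
  [[-0.005,0,0.01,0.017,0],[-0.004,0,0.01,0.017,0],[0,0,0,0,0]],
])

```text
time: 1.58
position: [0.5351, -0.3101, 0.1967]
tool_rot: [-0.003, 0.626, 0.78, 0.002]
wrist_force: [-1.0, -0.2, 1.4]
finger_gap: 1.001
```

```bash
python3 plan.py; cat > m1.py <<'E'
import sys
from h import *
from rig import imaging,robot
n=sys.argv[1]
c=imaging.read_camera("wrist"); np.savez(n+".npz",**c); cv2.imwrite(f"pics/{n}.png",c["image"][:,:,::-1])
print("joints",np.round(robot.get_state()["joint_pos"],2))
hsv=cv2.cvtColor(c["image"],cv2.COLOR_RGB2HSV)
m={"yellow":cv2.inRange(hsv,(27,150,150),(34,255,255)),"blue":cv2.inRange(hsv,(100,120,120),(125,255,255)),
       "red":cv2.inRange(hsv,(0,110,70),(8,255,255))|cv2.inRange(hsv,(172,110,70),(180,255,255))}
for k,mm in m.items():
    nl,l,st,ce=cv2.connectedComponentsWithStats(mm)
    if nl<2: print(k,"none"); continue
    i=1+np.argmax(st[1:,4]); w=onplane(c,*ce[i],.042); print(k,st[i],ce[i].round(2),w.round(4))
    m[k]=w[:2]
y,b=m["yellow"],m["blue"]
print("dist",np.linalg.norm(y-b),"expect",.12304)
v=y-b; ang=np.arctan2(v[1],v[0])-np.arctan2(-88,-86); ang=(ang+np.pi)%(2*np.pi)-np.pi
R=np.array([[np.cos(ang),-np.sin(ang)],[np.sin(ang),np.cos(ang)]]); O=(y+b)/2-R@np.array([.043,-.094])
print("manifold",O,ang)
for nm,q in dict(iso=(0,.055),sel=(0,-.05)).items():
    w=O+R@np.array(q); print(nm,w.round(4),np.round(proj(c,[*w,.091]),1),np.round(proj(c,[*w,.041]),1))
E
python3 m1.py wrist2
```

```text
t 1.57 p [ 0.5351 -0.3101  0.1967] yaw 1.7895 tilt [-0.0019  0.0059] F [-1.   -0.15  1.41] M [ 0.03  -0.013 -0.005] gap 1.001 j7 0.25
joints [ 0.75  0.77 -0.55  1.61  0.47  0.91  0.25]
yellow [256 327   1   3   3] [256. 328.] [ 0.5765 -0.5037  0.042 ]
blue [313 260  20  18 254] [322.28 268.71] [ 0.6328 -0.4034  0.042 ]
red [ 234  156   30   73 1051] [248.22 188.33] [ 0.5286 -0.3265  0.042 ]
dist 0.11506332258507644 expect 0.12304
manifold [ 0.53869853 -0.37395464] 0.26256495588713946
iso [ 0.5244 -0.3208] [243.4 198.4] [245.5 182.3]
sel [ 0.5517 -0.4222] [249.4 296.8] [250.4 268.7]
```

View pics/wrist2.png

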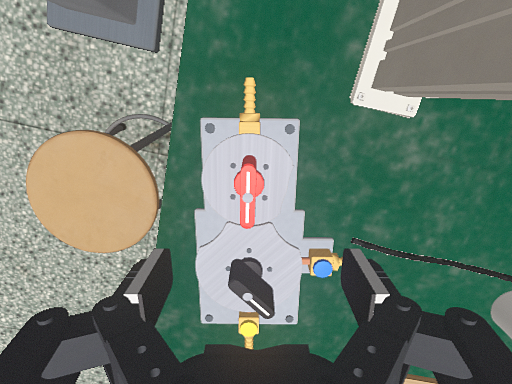

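```bash
sed -i 's/"yellow":cv2.inRange(hsv,(27,150,150)/"yellow":cv2.inRange(hsv,(26,110,150)/' m1.py; python3 - <<'E'
from h import *
c=load("wrist2.npz"); im=c["image"]
cv2.imwrite("pics/w2c.png",cv2.resize(im[110:350,185:345][:,:,::-1],None,fx=3.5,fy=2.5*1.0,interpolation=cv2.INTER_CUBIC))
hsv=cv2.cvtColor(im,cv2.COLOR_RGB2HSV); print(hsv[329,249],hsv[325,249],hsv[331,245])
mm=cv2.inRange(hsv,(25,110,120),(34,255,255)); mm[:310]=0; mm[:,:236]=0; mm[:,262:]=0; mm[338:]=0
nl,l,st,ce=cv2.connectedComponentsWithStats(mm); i=1+np.argmax(st[1:,4]); print(st[i],ce[i]); y=onplane(c,*ce[i],.042); print(y)
print("iso by holes",onplane(c,249,182,.041),"sel",onplane(c,250.5,269,.041))
# bar line red
red=cv2.inRange(hsv,(0,110,40),(8,255,255))|cv2.inRange(hsv,(170,110,40),(180,255,255))
wh=cv2.inRange(hsv,(0,0,190),(180,70,255)); 
roi=np.zeros_like(wh); roi[165:232,238:260]=255
rowsu=[(v,np.where((red|wh)[v,236:262])[0]+236) for v in range(200,232,3)]
for v,u in rowsu: print(v,u.min() if len(u) else None,u.max() if len(u) else None)
v,u=np.where((wh&roi)>0); p=np.array([onplane(c,a,b,.091)[:2] for a,b in zip(u,v)])
l=cv2.fitLine(p.astype(np.float32),cv2.DIST_HUBER,0,.01,.01).ravel(); print(len(p),l,np.arctan2(l[1],l[0]),p.min(0),p.max(0))
E
```

```text
[ 29 147 255] [ 29 143 255] [ 29 149 255]
[240 322  18  15 191] [248.2617801  329.29842932]
[ 0.56745858 -0.50785391  0.042     ]
iso by holes [ 0.52794496 -0.31976339  0.041     ] sel [ 0.5518503  -0.42266505  0.041     ]
200 236 261
203 236 261
206 236 261
209 236 261
212 236 261
215 236 261
218 236 261
221 236 261
224 240 255
227 236 261
230 236 261
573 [ 0.22640875 -0.9740324   0.5297211  -0.32437325] -1.3424072 [ 0.51362802 -0.35334053] [ 0.54504621 -0.28803328]
```

View pics/w2c.png

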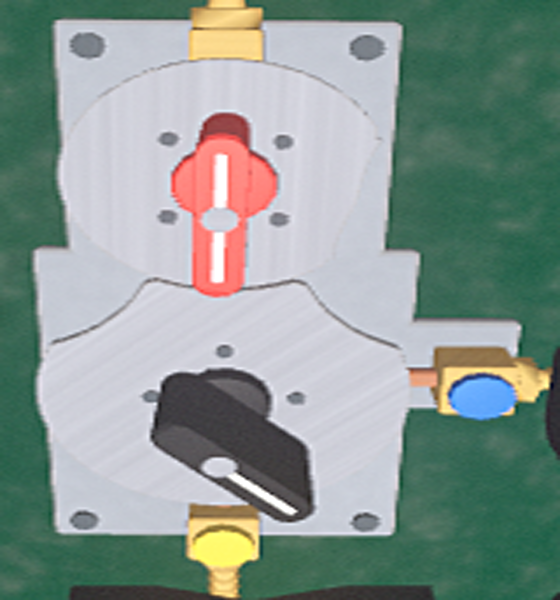

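```bash
python3 - <<'E'
from h import *
c=load("wrist2.npz")
f=lambda u,v:(185+u/3.5,110+v/2.5)
a=onplane(c,*f(220,219),.092);b=onplane(c,*f(218,467),.092);print(a,b,np.linalg.norm(a-b),np.arctan2(*(b-a)[[1,0]]))
p=onplane(c,*f(220,155),.091);q=onplane(c,*f(217.5,281),.091);print("iso line",np.linalg.norm(p-q),np.arctan2(*(q-p)[[1,0]]))
p=onplane(c,*f(232,478),.091);q=onplane(c,*f(294,514),.091);print("sel line",np.linalg.norm(p-q),np.arctan2(*(q-p)[[1,0]]))
E
python3 plan.py 0.5285 -0.319 0.13 1.79 3 0
```

```text
[ 0.52807015 -0.31886735  0.092     ] [ 0.54950988 -0.42192811  0.092     ] 0.10526719877385918 -1.3656916806010937
iso line 0.04770041344409511 -1.37399571013305
sel line 0.025354496346521815 -0.555887170731797
t 1.62 p [ 0.5353 -0.3101  0.1972] yaw 1.7896 tilt [-0.0012  0.0058] F [ 0.22  0.69 -0.32] M [-0.039  0.01   0.019] gap 1.002 j7 0.25
dyaw 0.00036031397429558965 per row 0.02270279680148925
[np.float64(-0.0024), np.float64(-0.0029), np.float64(0.0224), np.float64(-0.0), 0.0]
[np.float64(-0.0024), np.float64(-0.0029), np.float64(0.0224), np.float64(-0.0), 0.0]
[np.float64(-0.0024), np.float64(-0.0029), np.float64(0.0224), np.float64(-0.0), 0.0]
```

drive_tool([
  [[-0.0025,-0.003,0.022,0,0],[-0.0025,-0.003,0.022,0.005,0],[-0.002,-0.003,0.02,0.01,0],[0,0,0,0,0],[0,0,0,0,0]],
])

```text
time: 2.25
position: [0.5256, -0.3243, 0.1338]
tool_rot: [-0.0, 0.635, 0.772, 0.001]
wrist_force: [0.2, 0.4, 1.7]
finger_gap: 1.003
```

```bash
python3 plan.py 0.5283 -0.3188 0.058 1.772 3 0;  python3 m1.py wrist3
```

```text
t 2.25 p [ 0.5256 -0.3243  0.1338] yaw 1.7649 tilt [0.0004 0.0015] F [0.25 0.41 1.69] M [-0.041  0.005  0.028] gap 1.003 j7 0.20
dyaw 0.007081653731430215 per row 0.025339168472632533
[np.float64(0.0016), np.float64(0.0012), np.float64(0.0253), np.float64(-0.002), 0.0]
[np.float64(0.0016), np.float64(0.0012), np.float64(0.0253), np.float64(-0.002), 0.0]
[np.float64(0.0016), np.float64(0.0012), np.float64(0.0253), np.float64(-0.002), 0.0]
joints [ 0.75  0.84 -0.5   1.66  0.53  0.78  0.2 ]
yellow none
blue [341 290   7  13  44] [343.8  295.57] [ 0.6255 -0.4081  0.042 ]
red [ 243  156   38   95 1762] [261.56 198.65] [ 0.5296 -0.3274  0.042 ]Traceback (most recent call last):
  File "m1.py", line 16, in <module>
    print("dist",np.linalg.norm(y-b),"expect",.12304)
                                ~^~
ValueError: operands could not be broadcast together with shapes (384,512) (2,)
```

View pics/wrist3.png

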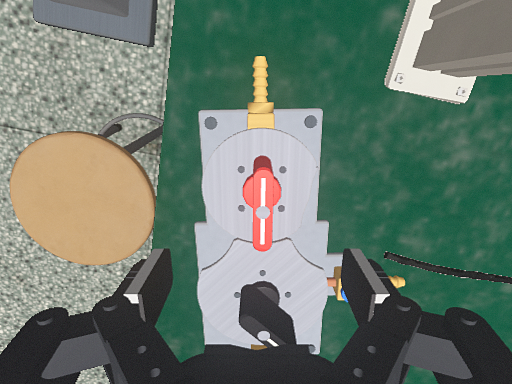

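```bash
python3 - <<'E'
from h import *
c=load("wrist3.npz")
a=onplane(c,263,213,.092);print(a)
p=onplane(c,263,178,.091);q=onplane(c,262.3,246,.091);print("iso line",np.linalg.norm(p-q),np.arctan2(*(q-p)[[1,0]]))
print(onplane(c,262,189,.041))
hs=[onplane(c,u,v,.041)[:2] for u,v in((241,170),(282,170),(241.5,208.5),(281.5,208.5))]; print(np.mean(hs,0))
E
```

```text
[ 0.52820023 -0.31947839  0.092     ]
iso line 0.04985425605220875 -1.3784942432659801
[ 0.52835213 -0.31929863  0.041     ]
[ 0.52805783 -0.31995945]
```

drive_tool([
  [[0.005,0.003,0.025,-0.003,0],[0,0,0.02,0,0],[0,0,0.01,0,0],[0,0,0,0,0],[0,0,0,0,0]],
])

```text
time: 2.92
position: [0.5314, -0.3202, 0.0826]
tool_rot: [0.004, 0.634, 0.773, 0.002]
wrist_force: [0.1, -0.5, 0.4]
finger_gap: 1.001
```

```bash
python3 plan.py 0.5283 -0.3188 0.058 1.772 3 0
```

```text
t 2.92 p [ 0.5314 -0.3202  0.0826] yaw 1.7671 tilt [ 0.009  -0.0025] F [ 0.08 -0.53  0.4 ] M [0.041 0.029 0.001] gap 1.001 j7 0.15
dyaw 0.00486126584952995 per row 0.008287529108598788
[np.float64(0.0007), np.float64(-0.0009), np.float64(0.0082), np.float64(-0.002), 0.0]
[np.float64(0.0007), np.float64(-0.0009), np.float64(0.0082), np.float64(-0.002), 0.0]
[np.float64(0.0007), np.float64(-0.0009), np.float64(0.0082), np.float64(-0.002), 0.0]
```

drive_tool([
  [[0.001,-0.002,0.016,0,0],[0,0,0.006,0,0],[0,0,0,0,0],[0,0,0,0,0]],
])

```text
time: 3.42
position: [0.5297, -0.32, 0.0599]
tool_rot: [0.005, 0.634, 0.773, 0.002]
wrist_force: [0.4, -0.5, -0.1]
finger_gap: 0.996
```

```bash
python3 plan.py 0.5282 -0.3193 0.058 1.767 1 0
```

```text
t 3.42 p [ 0.5297 -0.32    0.0599] yaw 1.7669 tilt [ 0.0102 -0.0032] F [ 0.4  -0.48 -0.08] M [ 0.035 -0.014  0.016] gap 0.996 j7 0.13
dyaw 0.00013396311325397647 per row 0.0025794628829015932
[np.float64(0.001), np.float64(-0.0014), np.float64(0.0019), np.float64(-0.0), 0.0]
```

drive_tool([
  [[0.001,-0.0015,0.001,0,0.6],[0,0,0,0,0.75],[0,0,0,0,0.8],[0,0,0,0,0.8]],
])

```text
time: 3.92
position: [0.5284, -0.3194, 0.0595]
tool_rot: [0.005, 0.635, 0.773, 0.002]
wrist_force: [0.8, -0.6, -0.3]
finger_gap: 0.202
```

```bash
python3 plan.py 0.5282 -0.3193 0.058 1.767 1 0.8
```

```text
t 3.92 p [ 0.5284 -0.3194  0.0595] yaw 1.7668 tilt [ 0.0112 -0.0036] F [ 0.77 -0.59 -0.28] M [0.003 0.022 0.027] gap 0.202 j7 0.12
dyaw 0.0002322148612714514 per row 0.0014793225878625244
[np.float64(0.0002), np.float64(-0.0001), np.float64(0.0015), np.float64(-0.0), 0.8]
```

No contact yet at a 17 mm gap; I'll close fully and read the forces.

drive_tool([
  [[0,0,0,0,1],[0,0,0,0,1],[0,0,0,0,1]],
])

```text
time: 4.3
position: [0.5292, -0.3193, 0.0597]
tool_rot: [0.006, 0.634, 0.773, 0.002]
wrist_force: [2.7, 0.0, -0.1]
finger_gap: 0.154
```

```bash
python3 plan.py
```

```text
t 4.30 p [ 0.5292 -0.3193  0.0597] yaw 1.7675 tilt [ 0.012  -0.0039] F [ 2.69  0.03 -0.15] M [-0.156  0.277  0.059] gap 0.154 j7 0.12
```

drive_tool([
  [[0,0,0,0.05,1],[0,0,0,0.08,1],[0,0,0,0.08,1],[0,0,0,0.08,1]],
])

```text
time: 4.8
position: [0.5291, -0.3193, 0.0597]
tool_rot: [0.005, 0.744, 0.668, 0.003]
wrist_force: [2.2, 0.3, 0.1]
finger_gap: 0.153
```

```bash
python3 plan.py
```

```text
t 4.80 p [ 0.5291 -0.3193  0.0597] yaw 1.4633 tilt [ 0.0116 -0.0043] F [2.23 0.33 0.14] M [-0.174  0.439  0.123] gap 0.153 j7 -0.10
```

drive_tool([
  [[0,0,0,0.14,1],[0,0,0,0.15,1],[0,0,0,0.15,1],[0,0,0,0.15,1],[0,0,0,0.1,1],[0,0,0,0.04,1]],
])

```text
time: 5.55
position: [0.529, -0.3192, 0.0597]
tool_rot: [0.004, 0.939, 0.344, 0.004]
wrist_force: [1.1, -1.0, -0.4]
finger_gap: 0.153
```

```bash
python3 plan.py
```

```text
t 5.55 p [ 0.529  -0.3192  0.0597] yaw 0.7016 tilt [ 0.0106 -0.0051] F [ 1.11 -0.97 -0.41] M [0.052 0.392 0.137] gap 0.153 j7 -0.63
```

drive_tool([
  [[0,0,0,0.07,1],[0,0,0,0.04,1],[0,0,0,0.02,1],[0,0,0,0.02,1]],
])

```text
time: 6.05
position: [0.5289, -0.3192, 0.0597]
tool_rot: [0.004, 0.963, 0.269, 0.004]
wrist_force: [1.9, -1.4, 0.1]
finger_gap: 0.154
```

```bash
python3 plan.py
```

```text
t 6.05 p [ 0.5289 -0.3192  0.0597] yaw 0.5458 tilt [ 0.0105 -0.005 ] F [ 1.92 -1.41  0.06] M [0.079 0.44  0.101] gap 0.154 j7 -0.73
```

drive_tool([
  [[0,0,0,0.02,1],[0,0,0,0.015,1]],
])

```text
time: 6.3
position: [0.5289, -0.3192, 0.0597]
tool_rot: [0.004, 0.968, 0.252, 0.005]
wrist_force: [2.0, -0.1, 0.1]
finger_gap: 0.151
```

```bash
python3 plan.py
```

```text
t 6.30 p [ 0.5289 -0.3192  0.0597] yaw 0.5087 tilt [ 0.0106 -0.0049] F [ 2.02 -0.1   0.06] M [0.035 0.382 0.098] gap 0.151 j7 -0.75
```

drive_tool([
  [[0,0,0,0.015,1],[0,0,0,0.01,1]],
])

```text
time: 6.55
position: [0.5289, -0.3192, 0.0597]
tool_rot: [0.004, 0.971, 0.239, 0.005]
wrist_force: [2.0, -0.1, -0.9]
finger_gap: 0.154
```

```bash
python3 plan.py
```

```text
t 6.55 p [ 0.5289 -0.3192  0.0597] yaw 0.4821 tilt [ 0.0105 -0.0049] F [ 2.05 -0.08 -0.91] M [0.041 0.48  0.145] gap 0.154 j7 -0.77
```

drive_tool([
  [[0,0,0,0.012,1],[0,0,0,0.01,1]],
])

```text
time: 6.8
position: [0.5289, -0.3192, 0.0597]
tool_rot: [0.004, 0.974, 0.228, 0.005]
wrist_force: [2.3, -0.7, -0.4]
finger_gap: 0.156
```

```bash
python3 plan.py
```

```text
t 6.80 p [ 0.5289 -0.3192  0.0597] yaw 0.4598 tilt [ 0.0105 -0.0051] F [ 2.3  -0.73 -0.36] M [0.03  0.509 0.384] gap 0.156 j7 -0.79
```

drive_tool([
  [[0,0,0,0.006,1]],
])

```text
time: 6.92
position: [0.5289, -0.3192, 0.0597]
tool_rot: [0.004, 0.974, 0.225, 0.004]
wrist_force: [2.1, 0.3, -0.2]
finger_gap: 0.152
```

```bash
python3 plan.py
```

```text
t 6.92 p [ 0.5289 -0.3192  0.0597] yaw 0.4539 tilt [ 0.0104 -0.0051] F [ 2.13  0.33 -0.23] M [-0.005  0.455  0.399] gap 0.152 j7 -0.79
```

drive_tool([
  [[0,0,0,0.004,1],[0,0,0,0,1]],
])

```text
time: 7.18
position: [0.5289, -0.3192, 0.0597]
tool_rot: [0.004, 0.975, 0.223, 0.004]
wrist_force: [1.8, -0.5, -0.7]
finger_gap: 0.156
```

```bash
python3 plan.py; python3 plan.py
```

```text
t 7.17 p [ 0.5289 -0.3192  0.0597] yaw 0.4501 tilt [ 0.0103 -0.0053] F [ 1.76 -0.47 -0.71] M [-0.001  0.514  0.431] gap 0.156 j7 -0.79
t 7.17 p [ 0.5289 -0.3192  0.0597] yaw 0.4501 tilt [ 0.0103 -0.0053] F [ 1.76 -0.47 -0.71] M [-0.001  0.514  0.431] gap 0.156 j7 -0.79
```

drive_tool([
  [[0,0,0,0.004,1],[0,0,0,0,1]],
])

```text
time: 7.42
position: [0.5289, -0.3192, 0.0597]
tool_rot: [0.004, 0.975, 0.221, 0.004]
wrist_force: [2.1, -1.3, -0.6]
finger_gap: 0.15
```

```bash
python3 plan.py
```

```text
t 7.42 p [ 0.5289 -0.3192  0.0597] yaw 0.4462 tilt [ 0.0103 -0.0054] F [ 2.06 -1.35 -0.58] M [-0.007  0.438  0.426] gap 0.150 j7 -0.80
```

drive_tool([
  [[0,0,0,0.006,1]],
])

```text
time: 7.55
position: [0.5289, -0.3192, 0.0597]
tool_rot: [0.004, 0.976, 0.218, 0.004]
wrist_force: [2.3, -0.9, -0.4]
finger_gap: 0.15
```

```bash
python3 plan.py
```

```text
t 7.55 p [ 0.5289 -0.3192  0.0597] yaw 0.4403 tilt [ 0.0104 -0.0054] F [ 2.29 -0.86 -0.41] M [0.007 0.507 0.522] gap 0.150 j7 -0.80
```

drive_tool([
  [[0,0,0,0,1],[0,0,0,0,1],[0,0,0,0,1]],
])

```text
time: 7.92
position: [0.5289, -0.3192, 0.0597]
tool_rot: [0.004, 0.976, 0.218, 0.004]
wrist_force: [1.9, -0.4, 0.4]
finger_gap: 0.152
```

```bash
python3 plan.py
```

```text
t 7.92 p [ 0.5289 -0.3192  0.0597] yaw 0.4401 tilt [ 0.0103 -0.0054] F [ 1.92 -0.44  0.43] M [0.033 0.449 0.496] gap 0.152 j7 -0.80
```

drive_tool([
  [[0,0,0,0,1],[0,0,0,0,1],[0,0,0,0,0.5],[0,0,0,0,0.5],[0,0,-0.02,0,0.5],[0,0,-0.03,0,0.3],[0,0,-0.03,0,0],[0,0,0,0,0]],
])

```text
time: 8.93
position: [0.5281, -0.3193, 0.1459]
tool_rot: [0.004, 0.976, 0.216, 0.006]
wrist_force: [0.2, -0.9, 0.1]
finger_gap: 0.997
```

```bash
python3 plan.py .5503 -.422 .16 2.56 12 0
```

```text
t 8.93 p [ 0.5281 -0.3193  0.1459] yaw 0.4347 tilt [ 0.0128 -0.0058] F [ 0.23 -0.87  0.1 ] M [ 0.004 -0.037  0.027] gap 0.997 j7 -0.78
dyaw 2.125302083488303 per row 0.008832098393659891
[np.float64(-0.0019), np.float64(0.0085), np.float64(-0.0012), np.float64(-0.177), 0.0]
[np.float64(-0.0034), np.float64(0.0081), np.float64(-0.0012), np.float64(-0.177), 0.0]
[np.float64(-0.0048), np.float64(0.0073), np.float64(-0.0012), np.float64(-0.177), 0.0]
[np.float64(-0.006), np.float64(0.0064), np.float64(-0.0012), np.float64(-0.177), 0.0]
[np.float64(-0.007), np.float64(0.0052), np.float64(-0.0012), np.float64(-0.177), 0.0]
[np.float64(-0.0078), np.float64(0.0039), np.float64(-0.0012), np.float64(-0.177), 0.0]
[np.float64(-0.0084), np.float64(0.0025), np.float64(-0.0012), np.float64(-0.177), 0.0]
[np.float64(-0.0087), np.float64(0.001), np.float64(-0.0012), np.float64(-0.177), 0.0]
[np.float64(-0.0087), np.float64(-0.0006), np.float64(-0.0012), np.float64(-0.177), 0.0]
[np.float64(-0.0085), np.float64(-0.0021), np.float64(-0.0012), np.float64(-0.177), 0.0]
[np.float64(-0.008), np.float64(-0.0036), np.float64(-0.0012), np.float64(-0.177), 0.0]
[np.float64(-0.0072), np.float64(-0.0049), np.float64(-0.0012), np.float64(-0.177), 0.0]
```

drive_tool([
  [[-0.002,0.009,-0.001,-0.177,0],[-0.003,0.008,-0.001,-0.177,0],[-0.005,0.007,-0.001,-0.177,0],[-0.006,0.006,-0.001,-0.177,0],[-0.007,0.005,-0.001,-0.177,0],[-0.008,0.004,-0.001,-0.177,0],[-0.008,0.0025,-0.001,-0.177,0],[-0.009,0.001,-0.001,-0.177,0]],
])

```text
time: 9.93
position: [0.5406, -0.3875, 0.1549]
tool_rot: [0.004, 0.583, 0.812, 0.0]
wrist_force: [-0.4, -0.3, 0.2]
finger_gap: 1.002
```

```bash
python3 plan.py .5503 -.422 .15 2.56 4 0; python3 -c "
from rig import robot;print(robot.get_state()['joint_pos'])"
```

```text
t 9.93 p [ 0.5406 -0.3875  0.1549] yaw 1.8964 tilt [ 0.0069 -0.0045] F [-0.41 -0.32  0.22] M [0.037 0.019 0.029] gap 1.002 j7 0.45
dyaw 0.6636364760642479 per row 0.009051341777144858
[np.float64(-0.009), np.float64(-0.0005), np.float64(0.0012), np.float64(-0.166), 0.0]
[np.float64(-0.0088), np.float64(-0.0019), np.float64(0.0012), np.float64(-0.166), 0.0]
[np.float64(-0.0083), np.float64(-0.0034), np.float64(0.0012), np.float64(-0.166), 0.0]
[np.float64(-0.0077), np.float64(-0.0047), np.float64(0.0012), np.float64(-0.166), 0.0]
[ 0.82684238  0.87179653 -0.53994303  1.50153925  0.52460349  0.90676213
  0.44526094]
```

drive_tool([
  [[-0.009,0,0.001,-0.166,0],[-0.009,-0.002,0.001,-0.166,0],[-0.008,-0.003,0.001,-0.166,0],[-0.006,-0.004,0.001,-0.15,0],[0,0,0,0,0],[0,0,0,0,0]],
])

```text
time: 10.68
position: [0.5471, -0.4215, 0.1491]
tool_rot: [0.001, 0.287, 0.958, -0.001]
wrist_force: [0.2, 0.4, 1.2]
finger_gap: 0.998
```

```bash
python3 plan.py .5503 -.422 .13 2.56 1 0; python3 m1.py wrist4
```

```text
t 10.68 p [ 0.5471 -0.4215  0.1491] yaw 2.5596 tilt [ 0.001  -0.0028] F [0.23 0.39 1.2 ] M [ 0.017 -0.002  0.023] gap 0.998 j7 1.07
dyaw 0.0003850170949801779 per row 0.019375222895551946
[np.float64(-0.0029), np.float64(0.0014), np.float64(0.0191), np.float64(-0.0), 0.0]
joints [ 0.92  0.95 -0.71  1.41  0.67  1.03  1.07]
yellow [183 243  22  21 344] [193.66 252.71] [ 0.5672 -0.5077  0.042 ]
blue [311 240  23  22 379] [321.55 250.25] [ 0.6318 -0.404   0.042 ]
red [ 320   78   93   59 2382] [361.32 107.1 ] [ 0.5345 -0.3126  0.042 ]
dist 0.12217346844798918 expect 0.12304
manifold [ 0.5373148  -0.37325691] 0.21661874651814594
iso [ 0.5255 -0.3195] [370.5 105.3] [348.2 102.2]
sel [ 0.5481 -0.4221] [257.5 212. ] [257.5 190.1]
```

View pics/wrist4.png

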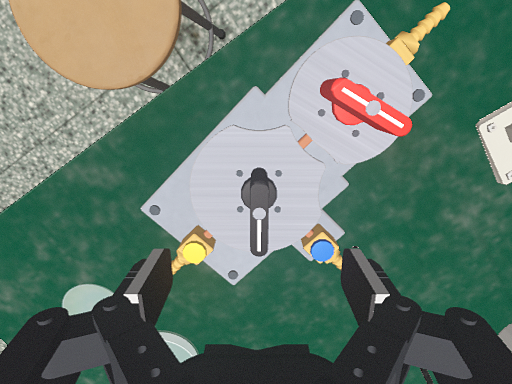

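```bash
python3 - <<'E'
from h import *
c=load("wrist4.npz")
a=onplane(c,373,107,.092);b=onplane(c,259,213,.092);print(a,b,np.linalg.norm(a-b),np.arctan2(*(b-a)[[1,0]]))
print(onplane(c,259.5,191,.041))
p=onplane(c,258.8,220,.091);q=onplane(c,258.8,252,.091);print("sel line",np.linalg.norm(p-q),np.arctan2(*(q-p)[[1,0]]))
p=onplane(c,334,88,.091);q=onplane(c,405,128,.091);print("iso line",np.linalg.norm(p-q),np.arctan2(*(q-p)[[1,0]]))
E
```

```text
[ 0.52710133 -0.31894071  0.092     ] [ 0.54898166 -0.42139969  0.092     ] 0.10476923071296525 -1.3604045071229756
[ 0.5497426  -0.42104183  0.041     ]
sel line 0.026863467514693106 -0.5783731311844065
iso line 0.05536472343542625 0.5179948655388106
```

drive_tool([
  [[-0.003,0.0015,0.025,0,0],[0,0,0.025,0,0],[0,0,0.012,0,0],[0,0,0,0,0],[0,0,0,0,0]],
])

```text
time: 11.35
position: [0.5505, -0.4206, 0.083]
tool_rot: [-0.0, 0.287, 0.958, -0.001]
wrist_force: [0.4, 0.9, 0.0]
finger_gap: 0.999
```

```bash
python3 plan.py .5505 -.4218 .058 2.563 2 0
```

```text
t 11.35 p [ 0.5505 -0.4206  0.083 ] yaw 2.5588 tilt [-0.0009 -0.0027] F [0.41 0.85 0.  ] M [-0.045  0.024 -0.009] gap 0.999 j7 1.02
dyaw 0.004209318968573239 per row 0.012497953091703406
[np.float64(-0.0003), np.float64(-0.0005), np.float64(0.0125), np.float64(-0.002), 0.0]
[np.float64(-0.0003), np.float64(-0.0005), np.float64(0.0125), np.float64(-0.002), 0.0]
```

drive_tool([
  [[-0.0005,-0.001,0.016,-0.004,0],[0,0,0.006,0,0.5],[0,0,0,0,0.75],[0,0,0,0,0.8],[0,0,0,0,0.8]],
])

```text
time: 11.98
position: [0.5513, -0.4225, 0.061]
tool_rot: [0.001, 0.286, 0.958, -0.002]
wrist_force: [0.5, 0.5, -0.1]
finger_gap: 0.204
```

```bash
python3 plan.py .5505 -.4218 .058 2.563 1 0
```

```text
t 11.97 p [ 0.5513 -0.4225  0.061 ] yaw 2.5624 tilt [ 0.0014 -0.0041] F [ 0.54  0.5  -0.06] M [-0.014 -0.003 -0.043] gap 0.204 j7 1.01
dyaw 0.0006367268892497613 per row 0.0031604505784213555
[np.float64(0.001), np.float64(0.0001), np.float64(0.003), np.float64(-0.001), 0.0]
```

drive_tool([
  [[0.001,0,0.002,0,0.82],[0,0,0,0,1],[0,0,0,0,1],[0,0,0,0,1]],
])

```text
time: 12.48
position: [0.5507, -0.4218, 0.0593]
tool_rot: [0.002, 0.286, 0.958, -0.002]
wrist_force: [1.0, 1.1, -0.2]
finger_gap: 0.153
```

```bash
python3 plan.py .5505 -.4218 .058 2.563 1 1
```

```text
t 12.47 p [ 0.5507 -0.4218  0.0593] yaw 2.5622 tilt [ 0.0022 -0.0041] F [ 0.97  1.1  -0.17] M [ 0.134 -0.049 -0.017] gap 0.153 j7 1.01
dyaw 0.0008208891594154721 per row 0.0013139135678479034
[np.float64(0.0002), np.float64(-0.0001), np.float64(0.0013), np.float64(-0.001), 1.0]
```

Gently gripped. Test the turn clockwise (toward the yellow outlet), small at first.

drive_tool([
  [[0,0,0,0.03,1],[0,0,0,0.04,1],[0,0,0,0.04,1]],
])

```text
time: 12.85
position: [0.5506, -0.4218, 0.0593]
tool_rot: [0.002, 0.341, 0.94, -0.002]
wrist_force: [-0.1, 0.4, -0.1]
finger_gap: 0.151
```

```bash
python3 plan.py
```

```text
t 12.85 p [ 0.5506 -0.4218  0.0593] yaw 2.4457 tilt [ 0.0022 -0.0042] F [-0.08  0.38 -0.07] M [0.056 0.006 0.149] gap 0.151 j7 0.91
```

drive_tool([
  [[0,0,0,0.1,1],[0,0,0,0.12,1],[0,0,0,0.12,1],[0,0,0,0.1,1],[0,0,0,0.06,1],[0,0,0,0.03,1]],
])

```text
time: 13.6
position: [0.5506, -0.4218, 0.0593]
tool_rot: [0.002, 0.586, 0.811, -0.002]
wrist_force: [-0.1, -0.3, -0.3]
finger_gap: 0.156
```

```bash
python3 plan.py
```

```text
t 13.60 p [ 0.5506 -0.4218  0.0593] yaw 1.8905 tilt [ 0.0016 -0.0051] F [-0.05 -0.26 -0.34] M [-0.014  0.03   0.119] gap 0.156 j7 0.44
```

Turned 0.672 freely; stop expected near 0.785.

drive_tool([
  [[0,0,0,0.05,1],[0,0,0,0.03,1],[0,0,0,0.012,1]],
])

```text
time: 13.98
position: [0.5506, -0.4218, 0.0593]
tool_rot: [0.002, 0.624, 0.782, -0.002]
wrist_force: [-0.1, -0.7, -0.6]
finger_gap: 0.149
```

```bash
python3 plan.py
```

```text
t 13.97 p [ 0.5506 -0.4218  0.0593] yaw 1.7941 tilt [ 0.0015 -0.0053] F [-0.12 -0.66 -0.6 ] M [-0.065  0.084  0.103] gap 0.149 j7 0.36
```

drive_tool([
  [[0,0,0,0.012,1],[0,0,0,0.008,1]],
])

```text
time: 14.22
position: [0.5506, -0.4218, 0.0593]
tool_rot: [0.002, 0.632, 0.775, -0.002]
wrist_force: [0.3, 0.4, 0.2]
finger_gap: 0.153
```

```bash
python3 plan.py
```

```text
t 14.22 p [ 0.5506 -0.4218  0.0593] yaw 1.7732 tilt [ 0.0015 -0.0052] F [0.29 0.41 0.23] M [0.005 0.077 0.153] gap 0.153 j7 0.35
```

drive_tool([
  [[0,0,0,0.01,1],[0,0,0,0.005,1]],
])

```text
time: 14.48
position: [0.5506, -0.4219, 0.0593]
tool_rot: [0.002, 0.638, 0.77, -0.002]
wrist_force: [0.6, -1.0, -0.5]
finger_gap: 0.153
```

```bash
python3 plan.py
```

```text
t 14.47 p [ 0.5506 -0.4219  0.0593] yaw 1.7580 tilt [ 0.0015 -0.0054] F [ 0.64 -1.04 -0.52] M [0.047 0.096 0.278] gap 0.153 j7 0.33
```

drive_tool([
  [[0,0,0,0.008,1],[0,0,0,0.004,1]],
])

```text
time: 14.72
position: [0.5506, -0.4219, 0.0593]
tool_rot: [0.002, 0.642, 0.766, -0.002]
wrist_force: [0.3, -1.2, 0.6]
finger_gap: 0.159
```

```bash
python3 plan.py
```

```text
t 14.72 p [ 0.5506 -0.4219  0.0593] yaw 1.7462 tilt [ 0.0014 -0.0056] F [ 0.34 -1.19  0.64] M [0.009 0.046 0.413] gap 0.159 j7 0.32
```

drive_tool([
  [[0,0,0,0.006,1],[0,0,0,0,1]],
])

```text
time: 14.98
position: [0.5506, -0.4219, 0.0593]
tool_rot: [0.002, 0.645, 0.764, -0.002]
wrist_force: [0.2, -0.8, -0.8]
finger_gap: 0.159
```

```bash
python3 plan.py
```

```text
t 14.97 p [ 0.5506 -0.4219  0.0593] yaw 1.7403 tilt [ 0.0015 -0.0058] F [ 0.22 -0.84 -0.8 ] M [0.015 0.075 0.396] gap 0.159 j7 0.32
```

drive_tool([
  [[0,0,0,0.005,1]],
])

```text
time: 15.1
position: [0.5506, -0.4219, 0.0593]
tool_rot: [0.002, 0.647, 0.763, -0.002]
wrist_force: [-0.3, -0.2, -0.5]
finger_gap: 0.151
```

```bash
python3 plan.py
```

```text
t 15.10 p [ 0.5506 -0.4219  0.0593] yaw 1.7354 tilt [ 0.0015 -0.0059] F [-0.31 -0.24 -0.53] M [0.015 0.055 0.552] gap 0.151 j7 0.32
```

drive_tool([
  [[0,0,0,0,1],[0,0,0,0,1],[0,0,0,0,1],[0,0,0,0,1]],
])

```text
time: 15.6
position: [0.5507, -0.4219, 0.0593]
tool_rot: [0.002, 0.647, 0.763, -0.002]
wrist_force: [0.7, -0.5, 0.1]
finger_gap: 0.153
```

```bash
python3 plan.py
```

```text
t 15.60 p [ 0.5507 -0.4219  0.0593] yaw 1.7354 tilt [ 0.0014 -0.0058] F [ 0.73 -0.48  0.06] M [-0.004  0.085  0.469] gap 0.153 j7 0.32
```

drive_tool([
  [[0,0,0,0,0.5],[0,0,0,0,0.5],[0,0,-0.02,0,0.5],[0,0,-0.03,0,0.2],[0,0,-0.03,0,0],[0,0,0,0,0],[0,0,0,0,0]],
])

```text
time: 16.48
position: [0.5516, -0.4217, 0.1466]
tool_rot: [0.004, 0.648, 0.761, -0.001]
wrist_force: [-0.6, 0.1, 0.4]
finger_gap: 0.999
```

```bash
python3 plan.py .529 -.3192 .145 0.46 8 0; python3 m1.py wrist5
```

```text
t 16.48 p [ 0.5516 -0.4217  0.1466] yaw 1.7312 tilt [ 0.0052 -0.0065] F [-0.64  0.07  0.42] M [ 0.042 -0.008  0.001] gap 0.999 j7 0.36
dyaw -1.271165580987447 per row 0.013122879328476545
[np.float64(0.0131), np.float64(-0.0007), np.float64(0.0002), np.float64(0.159), 0.0]
[np.float64(0.0128), np.float64(-0.0028), np.float64(0.0002), np.float64(0.159), 0.0]
[np.float64(0.0122), np.float64(-0.0048), np.float64(0.0002), np.float64(0.159), 0.0]
[np.float64(0.0113), np.float64(-0.0067), np.float64(0.0002), np.float64(0.159), 0.0]
[np.float64(0.0101), np.float64(-0.0084), np.float64(0.0002), np.float64(0.159), 0.0]
[np.float64(0.0087), np.float64(-0.0099), np.float64(0.0002), np.float64(0.159), 0.0]
[np.float64(0.007), np.float64(-0.0111), np.float64(0.0002), np.float64(0.159), 0.0]
[np.float64(0.0051), np.float64(-0.0121), np.float64(0.0002), np.float64(0.159), 0.0]
joints [ 0.83  0.91 -0.5   1.41  0.49  0.94  0.36]
yellow [248 264  23  19 321] [259.07 273.43] [ 0.5675 -0.5076  0.042 ]
blue [340 171  26  25 478] [352.16 183.05] [ 0.6326 -0.4035  0.042 ]
red [ 199   24   96   56 2530] [247.99  54.27] [ 0.5273 -0.3166  0.042 ]
dist 0.12283406725678071 expect 0.12304
manifold [ 0.53794369 -0.37291842] 0.21520429315125744
iso [ 0.5262 -0.3192] [243.6  49.9] [246.1  57.8]
sel [ 0.5486 -0.4218] [253.5 209.8] [253.9 187.7]
```

View pics/wrist5.png

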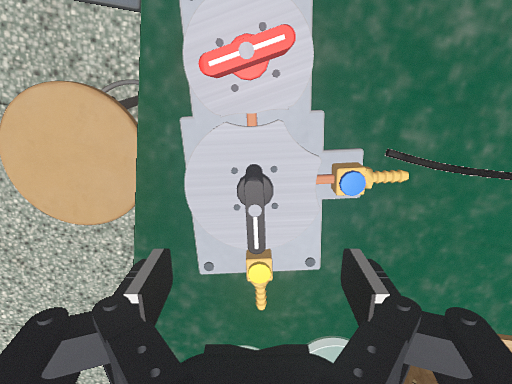

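```bash
python3 - <<'E'
from h import *
c=load("wrist5.npz")
p=onplane(c,209,64,.091);q=onplane(c,285,37,.091);print("iso line",np.linalg.norm(p-q),np.arctan2(*(q-p)[[1,0]]))
p=onplane(c,254.8,218,.091);q=onplane(c,255.8,249,.091);print("sel line",np.linalg.norm(p-q),np.arctan2(*(q-p)[[1,0]]))
E
```

```text
iso line 0.048569218224137775 0.473033590619137
sel line 0.02567498637004727 -1.3816736470651276
```

drive_tool([
  [[0.013,-0.001,0,0.159,0],[0.013,-0.003,0,0.159,0],[0.012,-0.005,0,0.159,0],[0.011,-0.007,0,0.159,0],[0.01,-0.008,0,0.159,0],[0.008,-0.009,0,0.159,0],[0.006,-0.01,0,0.159,0],[0.002,-0.006,0,0.145,0]],
])

```text
time: 17.52
position: [0.5264, -0.324, 0.1387]
tool_rot: [-0.001, 0.977, 0.213, -0.002]
wrist_force: [-0.0, 0.3, 0.0]
finger_gap: 1.001
```

```bash
python3 plan.py .529 -.3192 .12 0.455 1 0
```

```text
t 17.52 p [ 0.5264 -0.324   0.1387] yaw 0.4300 tilt [-0.0053  0.0012] F [-0.02  0.27  0.04] M [0.    0.033 0.02 ] gap 1.001 j7 -0.80
dyaw 0.025000565232009553 per row 0.019520711746854488
[np.float64(0.0044), np.float64(-0.0032), np.float64(0.0187), np.float64(-0.025), 0.0]
```

drive_tool([
  [[0.004,-0.003,0.016,-0.03,0],[0,0,0.02,0,0],[0,0,0.01,0,0],[0,0,0,0,0],[0,0,0,0,0]],
])

```text
time: 18.15
position: [0.5277, -0.3177, 0.0871]
tool_rot: [-0.003, 0.972, 0.235, -0.004]
wrist_force: [-0.3, -0.0, -0.8]
finger_gap: 0.999
```

```bash
python3 plan.py .529 -.3192 .059 0.46 2 0
```

```text
t 18.15 p [ 0.5277 -0.3177  0.0871] yaw 0.4740 tilt [-0.0093  0.004 ] F [-0.3  -0.04 -0.77] M [-0.039 -0.034 -0.031] gap 0.999 j7 -0.79
dyaw -0.014036443159548107 per row 0.014086963003879967
[np.float64(0.0002), np.float64(0.001), np.float64(0.0141), np.float64(0.007), 0.0]
[np.float64(0.0003), np.float64(0.001), np.float64(0.0141), np.float64(0.007), 0.0]
```

drive_tool([
  [[0.0005,0.0015,0.018,0.01,0],[0,0,0.008,0,0.5],[0,0,0,0,0.75],[0,0,0,0,0.8],[0,0,0,0,0.8]],
])

```text
time: 18.77
position: [0.5293, -0.3194, 0.0601]
tool_rot: [-0.002, 0.973, 0.23, -0.003]
wrist_force: [-0.3, -0.4, -0.6]
finger_gap: 0.203
```

```bash
python3 plan.py .529 -.3192 .059 0.46 1 0
```

```text
t 18.77 p [ 0.5293 -0.3194  0.0601] yaw 0.4637 tilt [-0.0076  0.003 ] F [-0.25 -0.41 -0.59] M [-0.003 -0.035  0.031] gap 0.203 j7 -0.81
dyaw -0.0037042062901875283 per row 0.0011961783667760115
[np.float64(-0.0001), np.float64(-0.0003), np.float64(0.0011), np.float64(0.004), 0.0]
```

drive_tool([
  [[0,0,0,0,1],[0,0,0,0,1],[0,0,0,0,1]],
])

```text
time: 19.15
position: [0.529, -0.3189, 0.0604]
tool_rot: [-0.003, 0.973, 0.23, -0.004]
wrist_force: [-1.5, 1.3, -0.9]
finger_gap: 0.153
```

```bash
python3 plan.py
```

```text
t 19.15 p [ 0.529  -0.3189  0.0604] yaw 0.4652 tilt [-0.0081  0.0033] F [-1.52  1.34 -0.88] M [-0.131  0.008  0.068] gap 0.153 j7 -0.81
```

Now open, counter-clockwise, gently at first to feel for the interlock.

drive_tool([
  [[0,0,0,-0.03,1],[0,0,0,-0.03,1],[0,0,0,-0.03,1]],
])

```text
time: 19.52
position: [0.5289, -0.3189, 0.0604]
tool_rot: [-0.003, 0.961, 0.276, -0.003]
wrist_force: [-0.7, 1.3, -0.7]
finger_gap: 0.152
```

```bash
python3 plan.py
```

```text
t 19.52 p [ 0.5289 -0.3189  0.0604] yaw 0.5599 tilt [-0.0081  0.0033] F [-0.69  1.33 -0.74] M [-0.189  0.012 -0.119] gap 0.152 j7 -0.74
```

drive_tool([
  [[0,0,0,-0.04,1],[0,0,0,-0.06,1],[0,0,0,-0.08,1]],
])

```text
time: 19.9
position: [0.5289, -0.3188, 0.0604]
tool_rot: [-0.003, 0.931, 0.366, -0.003]
wrist_force: [-0.5, 2.1, -1.1]
finger_gap: 0.151
```

```bash
python3 plan.py
```

```text
t 19.90 p [ 0.5289 -0.3188  0.0604] yaw 0.7497 tilt [-0.0081  0.0033] F [-0.47  2.11 -1.06] M [-0.202 -0.045 -0.103] gap 0.151 j7 -0.61
```

drive_tool([
  [[0,0,0,-0.13,1],[0,0,0,-0.15,1],[0,0,0,-0.15,1],[0,0,0,-0.15,1],[0,0,0,-0.13,1],[0,0,0,-0.08,1],[0,0,0,-0.04,1]],
])

```text
time: 20.78
position: [0.5288, -0.3187, 0.0604]
tool_rot: [-0.004, 0.691, 0.723, -0.001]
wrist_force: [-1.2, 1.2, -0.7]
finger_gap: 0.157
```

```bash
python3 plan.py
```

```text
t 20.77 p [ 0.5288 -0.3187  0.0604] yaw 1.6162 tilt [-0.0071  0.0037] F [-1.16  1.17 -0.75] M [-0.106 -0.175 -0.152] gap 0.157 j7 0.00
```

drive_tool([
  [[0,0,0,-0.05,1],[0,0,0,-0.04,1],[0,0,0,-0.02,1]],
])

```text
time: 21.15
position: [0.5288, -0.3187, 0.0603]
tool_rot: [-0.004, 0.648, 0.762, -0.001]
wrist_force: [-1.4, 1.2, -0.6]
finger_gap: 0.152
```

```bash
python3 plan.py
```

```text
t 21.15 p [ 0.5288 -0.3187  0.0603] yaw 1.7315 tilt [-0.007   0.0038] F [-1.36  1.23 -0.58] M [-0.054 -0.162 -0.134] gap 0.152 j7 0.09
```

drive_tool([
  [[0,0,0,-0.02,1],[0,0,0,-0.01,1]],
])

```text
time: 21.4
position: [0.5288, -0.3187, 0.0604]
tool_rot: [-0.004, 0.636, 0.772, -0.001]
wrist_force: [-1.2, 2.3, -0.1]
finger_gap: 0.153
```

```bash
python3 plan.py
```

```text
t 21.40 p [ 0.5288 -0.3187  0.0604] yaw 1.7633 tilt [-0.0069  0.0037] F [-1.23  2.26 -0.1 ] M [-0.121 -0.161 -0.114] gap 0.153 j7 0.11
```

drive_tool([
  [[0,0,0,-0.01,1],[0,0,0,-0.008,1]],
])

```text
time: 21.65
position: [0.5288, -0.3187, 0.0604]
tool_rot: [-0.004, 0.629, 0.778, -0.001]
wrist_force: [-0.2, 1.8, -0.7]
finger_gap: 0.16
```

```bash
python3 plan.py
```

```text
t 21.65 p [ 0.5288 -0.3187  0.0604] yaw 1.7817 tilt [-0.007   0.0037] F [-0.18  1.82 -0.66] M [-0.129 -0.165 -0.497] gap 0.160 j7 0.13
```

drive_tool([
  [[0,0,0,0,1],[0,0,0,0,1],[0,0,0,0,0.5],[0,0,0,0,0.5],[0,0,-0.02,0,0.5],[0,0,-0.03,0,0.2],[0,0,-0.04,0,0],[0,0,-0.02,0,0]],
])

```text
time: 22.65
position: [0.5301, -0.3202, 0.1769]
tool_rot: [-0.003, 0.628, 0.778, -0.001]
wrist_force: [-0.2, -0.0, -0.6]
finger_gap: 1.002
```

drive_tool([
  [[0.02,0,-0.01,0,0],[0,0,0,0,0],[0,0,0,0,0]],
])

```text
time: 23.02
position: [0.5265, -0.299, 0.1904]
tool_rot: [-0.001, 0.628, 0.778, -0.001]
wrist_force: [-0.2, -0.2, -0.2]
finger_gap: 1.001
```

```bash
python3 plan.py; python3 m1.py wrist6; python3 - <<'E'
from rig import imaging
import cv2
for n in("side","top"):
    im=imaging.read_camera(n)["image"][:,:,::-1]; cv2.imwrite(f"pics/{n}6.png",im)
E
```

```text
t 23.02 p [ 0.5265 -0.299   0.1904] yaw 1.7836 tilt [-0.0022  0.    ] F [-0.23 -0.17 -0.16] M [-0.019  0.01   0.031] gap 1.001 j7 0.20
joints [ 0.75  0.76 -0.57  1.66  0.5   0.88  0.2 ]
yellow [246 336  18  11 137] [254.38 341.3 ] [ 0.5681 -0.5098  0.042 ]
blue [320 271  19  18 260] [328.75 279.92] [ 0.6328 -0.4032  0.042 ]
red [ 240  169   30   74 1081] [254.51 201.57] [ 0.529  -0.3271  0.042 ]
dist 0.12473075155688927 expect 0.12304
manifold [ 0.53726809 -0.37468926] 0.228391653239425
iso [ 0.5248 -0.3211] [250.8 214.1] [251.8 195.2]
sel [ 0.5486 -0.4234] [253. 311.] [253.6 280.6]
```

View pics/wrist6.png

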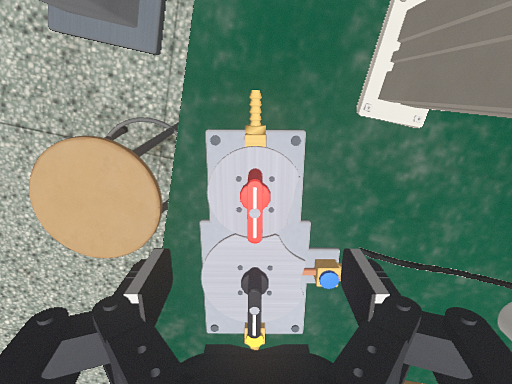

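View pics/side6.png

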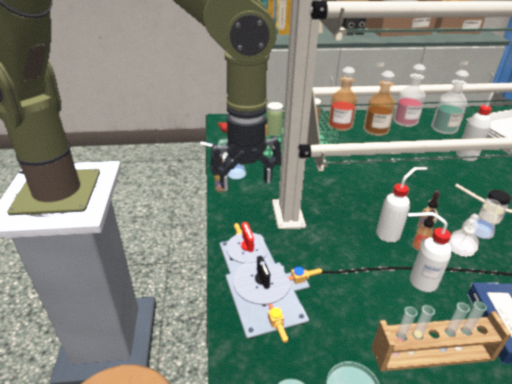

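Red bar (255,170–242) lies along the manifold, so the isolator is open. The black pointer (254,283–335) points at the yellow cap (254,341). The gripper is clear of everything, so I'll hand in.

```bash
python3 -c "
from rig import robot;print(robot.finish_job())"
```

```text
the job is handed in; nothing more can be done
None
```

The manifold should now feed only the yellow outlet, the right-hand one. I handed the job in at about 23 s of the 61 s allowed; the hand-in reports no verdict.

| Step | Handle | Travel (rad) | Torque at the stop | Hold |
|---|---|---|---|---|
| 1 | Red isolator, clockwise onto its soft seat | About 1.32 | About 0.50 N m | About 0.6 s |
| 2 | Black selector, clockwise to the yellow outlet | About 0.82 | About 0.47 N m (0.55 peak) | About 0.5 s |
| 3 | Red isolator, back to the hard open stop | About 1.32 | About 0.50 N m | About 0.25 s |

- **Torques:** Less the 0.1 N m shaft friction, both soft stops were held at roughly 0.37–0.40 N m. The selector peaked at 0.45, against the strain limit of 0.7. Single readings wander by about 0.03–0.05 N m, so the exact snug torque is only that certain.
- **Interlock:** The reopening met only shaft friction (0.10–0.15 N m) until the hard stop, so the selector was home in its hollow. Wrist forces stayed under 4 N at every reading.
- **Final pictures:** The red bar lies along the manifold, the pointer is at the yellow cap, and the open gripper is clear of everything.
- **Small disagreements:** The wrist camera put the isolator and selector shafts 2–4 mm off where the grip found them, so I relied on the grip. The selector turned about 0.015 rad further than the 0.807 expected at snug, probably from give in the grip. The glassware was partly hidden in the last side picture, but the arm never went near it.

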